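# Draw the sieve plate out of the tablet counter and hold it over the dust tray

### The arm

A 6-joint arm with a two-finger parallel gripper is mounted at the origin on a cart in front of the work surface, level with it; the furniture and walls round the work are solid. World frame = base frame: x ahead of the robot, y to its left, z up, the work surface at z = 0. Lengths are in m, angles in rad, forces in N, time in s.
With the tool pointing down it reaches from about 0.25 to 0.725 m from the base axis. Payload 4 kg.
Tool frame: the origin (TCP) lies midway between the tips of the shut fingers; the grasp point (between the pads) lies 19 mm behind it; z points along the fingers, y is the direction in which the jaws open and shut (so a half turn about z gives the same grasp; the last joint's range is limited). The gripper opens to 85 mm and grips with 20 to 120 N. Pads are 22 mm wide; open, the fingers measure 114 mm over their backs; the gripper's body (76 mm by 85 mm) begins 54 mm behind the grasp point. The pads swing forward as they close: fully open they stand 13 mm farther back than shut.
Start: joints at [1.329, 0.241, 0.005, 1.335, 0, 1.571], TCP at [0.12, 0.485, 0.231] pointing down, gripper open.
Joint ranges: [-2.72, 2.72], [-1.05, 1.87], [-1.09, 1.28], [-1.99, 2.15], [-1.42, 1.44], [-3.14, 3.14]. Speed limits (rad/s): [2.79, 2.79, 3.14, 3.14, 3.14, 3.14].

### API

Orientations are given as a unit quaternion [x, y, z, w].
In Python, from workcell import bot, vision gives the robot as it stands. The module is installed in compiled form; this text tells all that it offers.
- The arm moves only by the tool send_rows, never from a script. Its argument "targets" is a list that holds one entry, the list of rows, each a list of 5 numbers: the shift along the world's x, y, z in cm, then the turn about the world's z in rad, then the finger opening in cm, from 0 to 8.54. A call has 1 to 12 rows; each row is the pose to reach, as a shift and turn from the pose commanded when the call began; what a row does not reach only later rows make up. A row lasts 1/8 s, in which the tool goes at most 62.5 mm and 10.7 degrees, less where a joint would pass 70% of its speed; a pose out of reach is approached as far as the arm can. A call with a gripper value outside its range is refused whole. The fingers move at their own pace and stop on an object; the grip force is fixed at half the most. Time passes only in rows, so rows that repeat a pose let the fingers close. It gives the time, the measured TCP pose, the force and the opening at its end, in the units of the state.
- bot.get_obs(): the state, without advancing time (a new reading comes with each control period).
- vision.camera(name): name is "scene" or "top"; returns the picture (384x512x3 uint8, red, green, blue); there is no depth.
- vision.get_calibration(name): a dict with "vertical_fov" (degrees; the focal length in pixels is half the picture's height over the tangent of half this angle, whatever the lens; pixels are square), "cx", "cy" (the principal point, pixels), "rvec" (rotation vector, rad) and "tvec" (3), from world to camera coordinates, as OpenCV has them. Camera axes: x right, y down, z forward; pixel columns grow to the right and rows downward; lengths in m; the calibration is good to about 2 mm. A picture is of the moment at which its call begins. get_calibration takes no time and is no camera call.
- bot.job_done(): hands the job in, once; it reports no verdict.
Trained networks look in the newest picture that a camera, given by its name, has taken for a name from the list of things; names that differ only in an ending like _2 or _b are one class to them, and where a whole thing is asked for, a point or a joint stands for the part that bears it (a point fixed in the world has none). Each returns a list of dicts, best first, with "score" (0 to 1); they miss things now and then, are a little off and sometimes report something else, mostly with a low value. They report only what shows in the picture. A call takes as long as a camera call.
- vision.boxes_of(target, camera): "uv" ([column, row] in pixels, amid what is visible of it).
The state is a dict: "clock": time; "joint_pos": joint angles; "joint_vel": joint speeds; "tau": joint torques, N m; "eef_pos": TCP position; "tool_rot": TCP orientation; "ft_force": force on the tool from outside, world axes, zero at the start; "ft_torque": the same for the moment, N m; "grip_width": finger opening in m.
Only numpy, scipy, OpenCV 4.12 (cv2) and the standard library are available. Lean on these libraries where they do the work, as an engineer would, in place of code of your own. Each camera call takes 0.05 s, during which the arm holds its last target.

### The job

Raise the tablet counter's top flap by its knob until it stands upright or leans back and let go of it, draw the sieve plate (the one insert with a grip tab) straight up out of its guides, and hold it upright over the middle of the dust tray, lengthwise along the tray and well clear above it (its lower edge at least 10 cm above the bench). Finish while still holding it there; leave the flap open, the blank plate in its guides, and the bottle, cup stack and vial standing where they are.

Things in the scene. Friction and masses are not known exactly. Their poses are not given: they have to be found in the camera images.
- counter: Tablet counter, a white machine fixed to the bench, 250 long (x) x 200 wide (y) x 85 mm high; a flap covers the open chamber in its front. Origin: on the bench under the middle of the two guides; x points from front to rear, z up. Chamber: x from -82 to +74 mm, 184 mm wide, floor 6 mm above the bench, walls 85 mm high.
- flap (a joint): Flap hinge, rad: 0 shut (flat), grows as the front edge rises, 1.57 upright, 1.85 stop (leaning back). A stiff hinge (about 0.16 N m): the flap stays at whatever angle it is left.
- flap_hinge (a point): Middle of the flap's hinge line, 80 mm behind the counter's origin and 88.5 mm above the bench; the hinge line runs along the counter's y.
- flap_knob (a point): Middle of the flap's knob, a grey horizontal roll 16 mm across, 28 mm long (along the counter's y) on two short posts, 34 mm above the flap's mid-plane, 145 mm from the hinge, 25 mm from the front edge. Pinched at its two ends it turns between the fingers as the flap swings up. Flap: 168 x 196 x 5 mm.
- sieve_tab (a point): Middle of the sieve plate's grip tab, 60 mm above the plate's lower edge, 12 mm below the tab's top. The tab is 30 long x 8 mm thick, same axes as the plate. Free beside it, across its thickness: 50 mm to the side wall, 70 mm to the blank plate; the hinge is 80 mm behind it. Hidden while the flap is shut.
- sieve_plate: Steel plate with a grille, standing on edge: 96 long (x) x 8 thick (y) x 46 mm high, 72 mm with the tab, 90 g. Origin: middle of its lower edge. It stands along the counter's x in one of two guides, 40 mm left or right of the counter's origin (varies). Guides are 11 mm wide and reach 46 mm above the bench: lift straight up 45 mm before turning, above the walls before leaving.
- blank_mid (a point): Middle of the blank plate, a plain steel plate 96 x 8 x 46 mm without a tab, standing in the other guide; to be left there.
- tray_mid (a point): Middle of the dust tray's inner floor, 4 mm above the bench. Fixed shallow open steel tray, 140 long (its x) x 80 wide (its y) x 22 mm high.
- bottle: White tablet bottle 38 mm across, 68 mm high, standing; origin under its middle. Leave it alone.
- cup_stack: Stack of clear dose cups 46 mm across, 50 mm high, standing; origin under its middle. Leave it alone.
- vial: White vial 39 mm across, 72 mm high, standing; origin under its middle. Leave it alone.

How it is judged:
By the outcome, as a careful person would: the job done as asked, in the order asked, and still so for the second after the job is handed in, while the arm keeps its last pose, push and grip.
It also fails if it takes over 51 s, if anything falls off the work surface, if the arm or the gripper's body presses on something with over 40 N, if the wrist force passes 120 N, or if a joint passes its speed limit or range.

## Working session

There is one attempt and no reset: what is moved stays moved. The work goes in short steps, Python scripts to look and compute and a tool call to move; the robot and the scene stay as the last step left them, time stands still between calls to the robot, and variables do not carry over. Pictures are saved under pics/ and viewed, and the job is handed in when it is done.

Besides the shell and the picture viewer there is one more tool, called after ">>>" in YAML: its name, and indented under it one key for each argument. send_rows: Moves the arm, as the interface text tells. Its arguments: {"type":"object","properties":{"targets":{"type":"array"}},"required":["targets"]}

```bash
mkdir -p pics; cat > h.py <<'E'
import numpy as np, cv2
from workcell import bot, vision
def K(n):
    c=vision.get_calibration(n); f=192/np.tan(np.radians(c["vertical_fov"])/2)
    R=cv2.Rodrigues(np.array(c["rvec"],float))[0]; t=np.array(c["tvec"],float)
    return f,c["cx"],c["cy"],R,t
def proj(n,p):
    f,cx,cy,R,t=K(n); q=R@np.array(p)+t; return [cx+f*q[0]/q[2],cy+f*q[1]/q[2]]
def ray(n,uv):
    f,cx,cy,R,t=K(n); d=R.T@np.array([(uv[0]-cx)/f,(uv[1]-cy)/f,1]); return -R.T@t,d
def atz(n,uv,z):
    c,d=ray(n,uv); return c+d*(z-c[2])/d[2]
def tri(u1,u2):
    a,d=ray("scene",u1); b,e=ray("top",u2); d/=np.linalg.norm(d); e/=np.linalg.norm(e)
    s=np.linalg.lstsq(np.stack([d,-e],1),b-a,rcond=None)[0]
    p,q=a+s[0]*d,b+s[1]*e; return (p+q)/2,np.linalg.norm(p-q)
def snap(n,fn,s=1.5):
    im=vision.camera(n); cv2.imwrite("pics/"+fn,cv2.resize(im[:,:,::-1],None,fx=s,fy=s,interpolation=cv2.INTER_CUBIC)); return im
E
python3 - <<'E'
from h import *
print(bot.get_obs())
for n in("scene","top"):
    snap(n,n+"0.png"); print(vision.get_calibration(n), K(n)[3].T@-K(n)[4])
    for t in("flap_knob","flap_hinge","tray_mid","bottle","cup_stack","vial","counter"):
        for r in vision.boxes_of(t,n)[:2]: print(n,t,np.round(r["uv"],1),round(r["score"],2))
print(bot.get_obs()["clock"])
E
```

```text
{'clock': 0.0, 'joint_pos': array([1.32898830e+00, 2.41405086e-01, 3.71451895e-03, 1.33522747e+00,
       8.08754999e-07, 1.57079864e+00]), 'joint_vel': array([-5.59117903e-04,  3.80487183e-05,  2.05080041e-04, -1.78483329e-03,
       -1.34395879e-03, -7.19320586e-05]), 'tau': array([ 9.17429752e-04, -3.72314894e+01,  2.52409601e+01,  1.69811439e-02,
       -1.59610890e-04, -8.59303327e-06]), 'eef_pos': array([0.11957376, 0.48482399, 0.23041322]), 'tool_rot': array([ 1.20610752e-01,  9.92699311e-01, -1.05306227e-03, -1.28349595e-04]), 'ft_force': array([ 0.3992759 , -0.01920355,  0.02471369]), 'ft_torque': array([ 0.01847919,  0.00486547, -0.04325364]), 'grip_width': 0.08548274948620643}
{'vertical_fov': 46.38799566432449, 'cx': 255.5523437215268, 'cy': 191.509760662478, 'rvec': array([ 2.40142851,  0.14798872, -0.04751229]), 'tvec': array([-0.55698231, -0.03576795,  1.33468381])} [ 0.65713585 -0.84985323  0.96892284]
scene flap_knob [240.  185.7] 0.97
scene flap_hinge [257.  196.7] 0.77
scene tray_mid [243.8 272.6] 0.75
scene bottle [320.2 282.4] 0.62
scene cup_stack [185.9 213.6] 0.88
scene cup_stack [255.5 197.5] 0.35
scene vial [202.2 146.5] 0.54
scene counter [255.3 194.5] 0.83
{'vertical_fov': 55.27373508709323, 'cx': 255.10529537646815, 'cy': 188.7041797663605, 'rvec': array([ 2.1191833 , -2.11547504,  0.15714002]), 'tvec': array([-0.03896743,  0.57858129,  0.84983133])} [ 0.42173133 -0.06246765  0.93633783]
top flap_knob [246.6 208.5] 0.57
top flap_hinge [249.6 196.7] 0.73
top tray_mid [352.1 198. ] 0.68
top bottle [347.  121.8] 0.77
top bottle [248.1 208.2] 0.3
top vial [177.6 273.9] 0.65
top counter [250.3 198.6] 0.78
0.8
```

View pics/scene0.png

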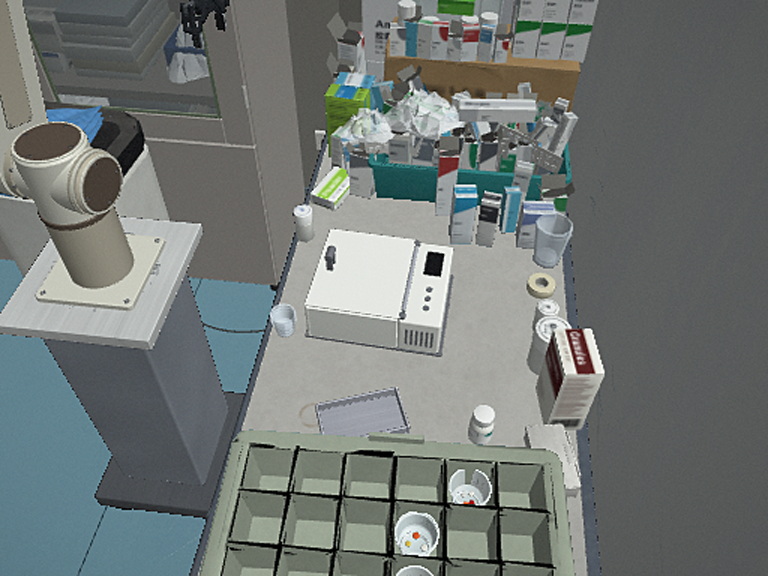

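View pics/top0.png

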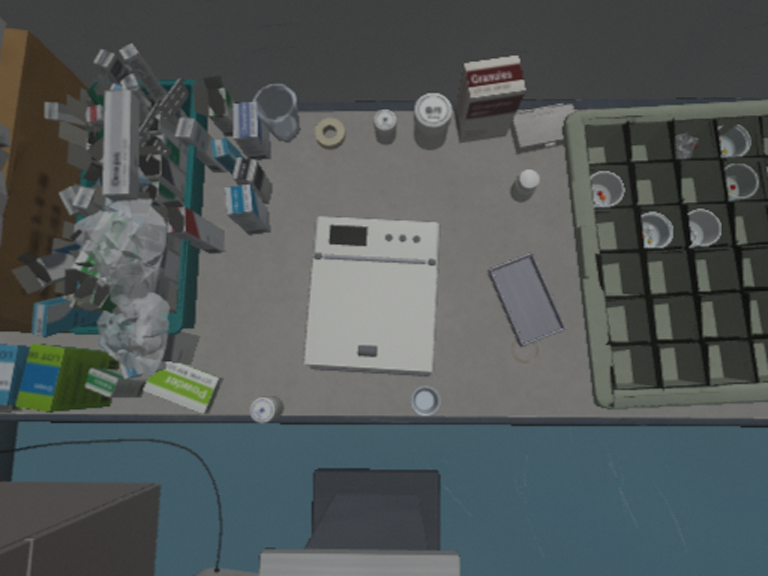

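The scene view shows the counter with its knob at (330,256)/1.5 and the tray at (362,413)/1.5. The top view shows the knob at (367,351)/1.5, the hinge screws at (318,256) and (432,262), and the tray corners near (489,268), (532,255), (562,328) and (522,346). I'll zoom in next.

```bash
python3 - <<'E'
from h import *
im=cv2.imread("pics/top0.png")
cv2.imwrite("pics/t0z.png",cv2.resize(im[200:400,290:580],None,fx=2.75,fy=2.75,interpolation=cv2.INTER_CUBIC))
k1,k2=[240,185.7],[246.6,208.5]
print(tri(k1,k2)); 
k3=[367/1.5,351/1.5]; print("knob",atz("top",k3,.1225),tri([220.5,171],k3))
for n,p in dict(scrL=(318,256),scrR=(432,262)).items(): print(n,atz("top",np.array(p)/1.5,.091))
for p in [(317,217),(439,223),(434,373),(305,367)]: print("corner",atz("top",np.array(p)/1.5,.087))
for p in [(489,269),(532,255),(562,328),(522,346)]: print("tray",atz("top",np.array(p)/1.5,.022))
for n,p,z in [("bottle",(528,180),.068),("cup",(425,400),.05),("vial",(264,408),.072)]: print(n,atz("top",np.array(p)/1.5,z))
E
```

```text
(array([ 0.52387095, -0.01951229,  0.06629562]), np.float64(0.008172791892116888))
knob [ 0.46430041 -0.01731032  0.1225    ] (array([ 0.46603336, -0.01635313,  0.11155005]), np.float64(0.002418201133022641))
scrL [0.6149304  0.06331236 0.091     ]
scrR [ 0.60492634 -0.11634744  0.091     ]
corner [0.680108   0.06710869 0.087     ]
corner [ 0.66938301 -0.12847654  0.087     ]
corner [ 0.43318233 -0.11765319  0.087     ]
corner [0.44151999 0.07960576 0.087     ]
tray [ 0.60763593 -0.21659594  0.022     ]
tray [ 0.63169572 -0.28968693  0.022     ]
tray [ 0.50814872 -0.33354665  0.022     ]
tray [ 0.47841703 -0.26678278  0.022     ]
bottle [ 0.74769568 -0.27714632  0.068     ]
cup [ 0.39166788 -0.10540791  0.05      ]
vial [0.37907842 0.14385387 0.072     ]
```

View pics/t0z.png

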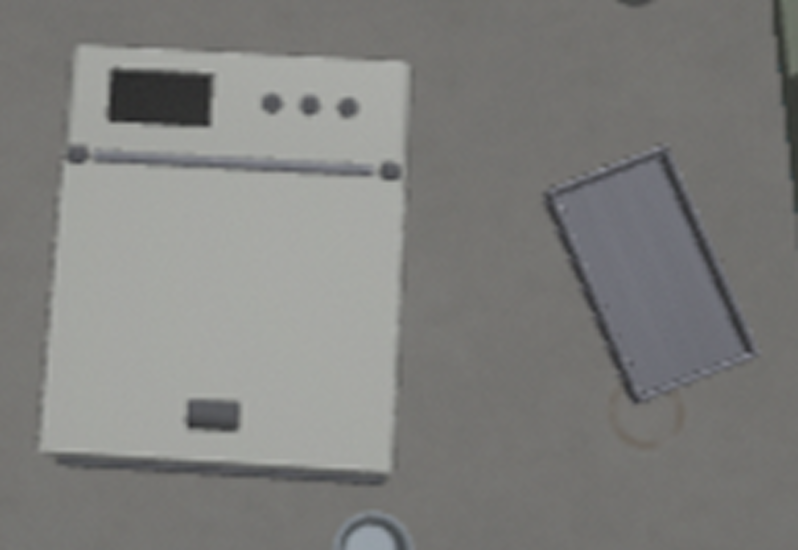

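>>> send_rows:
  targets:
    - [[3, -4.5, 0, 0.02, 6], [6, -9, 0, 0.04, 6], [9, -13.5, 0, 0.06, 6], [12, -18, 0, 0.08, 6], [15, -22.5, 0, 0.1, 6], [18, -27, 0, 0.12, 6], [21, -31, 0, 0.14, 6], [24, -35.5, 0, 0.16, 6], [27, -40, 0, 0.18, 6], [30, -44, 0, 0.19, 6], [33, -48, 0, 0.19, 6], [34.5, -50.3, -1, 0.19, 6]]

```text
clock: 2.3
eef_pos: [0.4667, -0.0197, 0.2218]
tool_rot: [0.027, 1.0, -0.0, 0.001]
ft_force: [0.3, -0.1, 0.8]
grip_width: 0.06
```

>>> send_rows:
  targets:
    - [[0, 0, 0, 0, 6], [0, 0, 0, 0, 6], [0, 0, 0, 0, 6]]

```text
clock: 2.68
eef_pos: [0.4644, -0.0167, 0.2217]
tool_rot: [0.025, 1.0, 0.0, 0.0]
ft_force: [0.0, 0.9, 0.7]
grip_width: 0.0597
```

```bash
python3 - <<'E'
from h import *
o=bot.get_obs(); print(o)
snap("top","t1.png");snap("scene","s1.png")
E
```

```text
{'clock': 2.675, 'joint_pos': array([-3.60074769e-02,  1.75143026e-01, -1.03110116e-01,  1.29208924e+00,
        2.02945638e-04,  1.43125552e-02]), 'joint_vel': array([ 4.36102099e-03, -2.83900821e-03,  2.39142291e-03, -4.01031529e-03,
       -3.06750502e-05, -5.91073182e-04]), 'tau': array([-2.37524891e-01, -3.34915924e+01,  2.49743986e+01, -6.22141437e-03,
       -9.85736173e-03,  2.25371587e-03]), 'eef_pos': array([ 0.46438476, -0.01666692,  0.22173731]), 'tool_rot': array([2.51573378e-02, 9.99683473e-01, 9.90048329e-05, 2.28058565e-04]), 'ft_force': array([0.04459281, 0.85609889, 0.69156759]), 'ft_torque': array([-0.01171688,  0.03943878, -0.02183533]), 'grip_width': 0.059737182580274904}
```

View pics/t1.png

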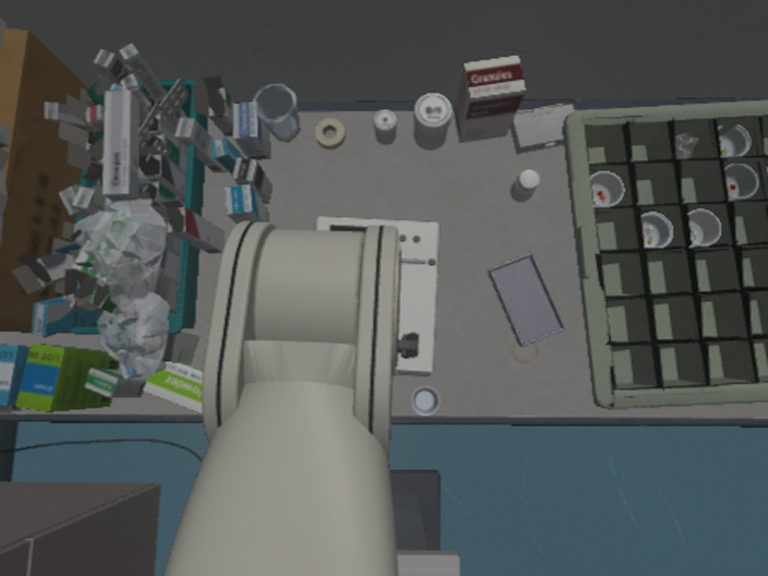

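View pics/s1.png

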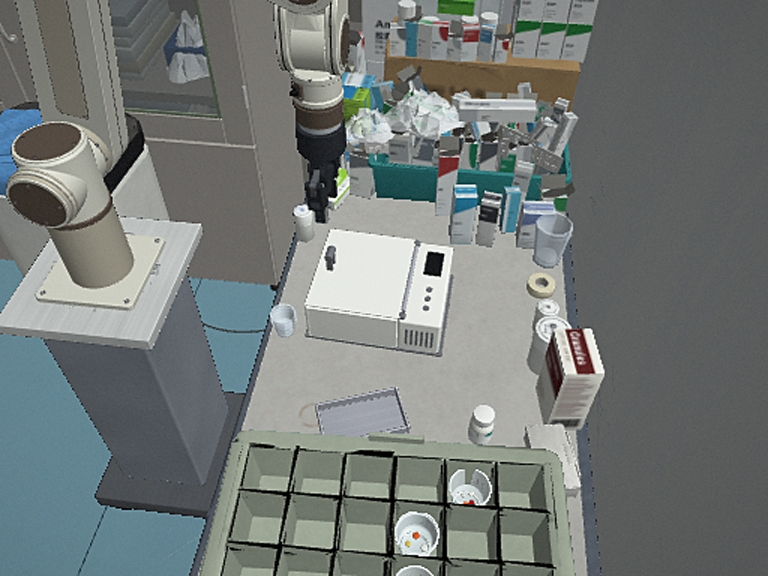

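The gripper sits above the knob: its tips are at (320,205) and the knob is at (330,256) in the scene view. I'll descend and close.

>>> send_rows:
  targets:
    - [[0, 0, -3, 0, 6], [0, 0, -6, 0, 6], [0, 0, -8.5, 0, 6], [0, 0, -10.5, 0, 6], [0, 0, -12, 0, 6], [0, 0, -12, 0, 6], [0, 0, -12, 0, 5]]

```text
clock: 3.65
eef_pos: [0.4652, -0.0172, 0.1021]
tool_rot: [0.026, 1.0, 0.0, 0.001]
ft_force: [0.4, -1.0, 0.0]
grip_width: 0.0501
```

```bash
python3 - <<'E'
from h import *
o=bot.get_obs(); print(o['eef_pos'],o['ft_force'])
im=snap("scene","s2.png"); cv2.imwrite("pics/s2z.png",cv2.resize(im[110:250,170:330,::-1],None,fx=4.5,fy=4.2,interpolation=cv2.INTER_CUBIC))
E
```

```text
[ 0.46519544 -0.01721872  0.10208548] [ 0.44235919 -1.0441122   0.0456009 ]
```

View pics/s2z.png

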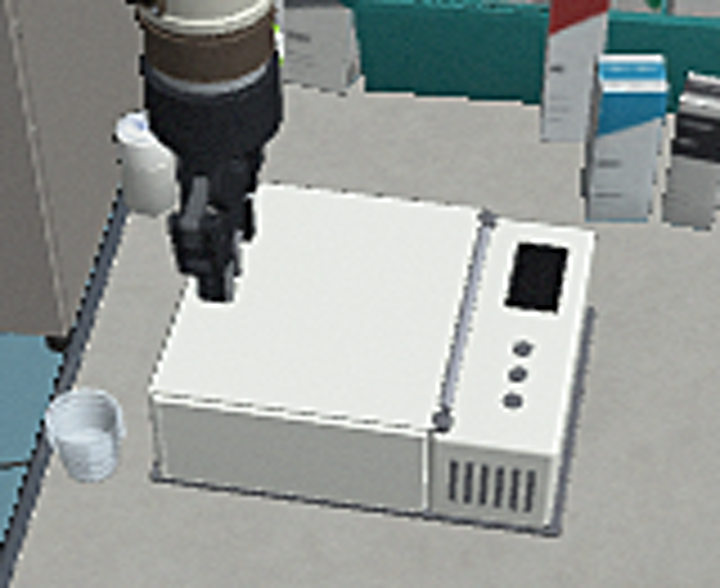

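The fingers straddle the knob at about (215,285) in the zoom, with no contact force. I'll close.

>>> send_rows:
  targets:
    - [[0, 0, 0, 0, 2.4], [0, 0, 0, 0, 2.4], [0, 0, 0, 0, 2.4], [0, 0, 0, 0, 2.4], [0, 0, 0, 0, 2.4]]

```text
clock: 4.32
eef_pos: [0.4653, -0.0173, 0.1022]
tool_rot: [0.026, 1.0, 0.0, 0.001]
ft_force: [0.1, 1.4, 5.6]
grip_width: 0.0272
```

```bash
python3 - <<'E'
from h import *
o=bot.get_obs(); print(o['eef_pos'],o['ft_force'],o['grip_width'])
# arc deltas
a0=np.arctan2(.034,.145); r=np.hypot(.145,.034); y=np.radians(-2.9)
for th in np.arange(0,1.76,.08):
    d=r*(np.cos(a0)-np.cos(a0+th)); z=r*(np.sin(a0+th)-np.sin(a0))
    print(round(th,2),np.round(100*np.array([d*np.cos(y),d*np.sin(y),z]),1))
E
```

```text
[ 0.4653327  -0.01729145  0.10222766] [0.0821039  1.36548864 5.63489383] 0.02717223421058843
0.0 [ 0. -0.  0.]
0.08 [ 0.3 -0.   1.1]
0.16 [ 0.7 -0.   2.3]
0.24 [ 1.2 -0.1  3.3]
0.32 [ 1.8 -0.1  4.4]
0.4 [ 2.5 -0.1  5.4]
0.48 [ 3.2 -0.2  6.3]
0.56 [ 4.  -0.2  7.2]
0.64 [ 4.9 -0.2  8. ]
0.72 [ 5.8 -0.3  8.7]
0.8 [ 6.8 -0.3  9.4]
0.88 [ 7.9 -0.4  9.9]
0.96 [ 9.  -0.5 10.4]
1.04 [10.1 -0.5 10.8]
1.12 [11.2 -0.6 11.1]
1.2 [12.4 -0.6 11.3]
1.28 [13.6 -0.7 11.5]
1.36 [14.8 -0.7 11.5]
1.44 [16.  -0.8 11.4]
1.52 [17.1 -0.9 11.3]
1.6 [18.3 -0.9 11. ]
1.68 [19.4 -1.  10.6]
```

Gripped at 27 mm, which matches the knob's length. I'll raise it along the arc.

>>> send_rows:
  targets:
    - [[0.3, 0, 1.1, 0, 2.2], [0.7, 0, 2.3, 0, 2.2], [1.2, -0.1, 3.3, 0, 2.2], [1.8, -0.1, 4.4, 0, 2.2], [2.5, -0.1, 5.4, 0, 2.2], [2.5, -0.1, 5.4, 0, 2.2]]

```text
clock: 5.08
eef_pos: [0.4895, -0.0187, 0.1561]
tool_rot: [0.026, 1.0, -0.0, -0.0]
ft_force: [-2.7, 2.0, -0.8]
grip_width: 0.0266
```

```bash
python3 - <<'E'
from h import *
o=bot.get_obs(); print(o['eef_pos'],o['ft_force'],o['grip_width'])
im=snap("scene","s3.png"); cv2.imwrite("pics/s3z.png",cv2.resize(im[90:250,170:330,::-1],None,fx=3.6,fy=3.6,interpolation=cv2.INTER_CUBIC))
E
```

```text
[ 0.48948626 -0.01867754  0.15609433] [-2.66761941  1.98165845 -0.77404588] 0.026560991848109044
```

View pics/s3z.png

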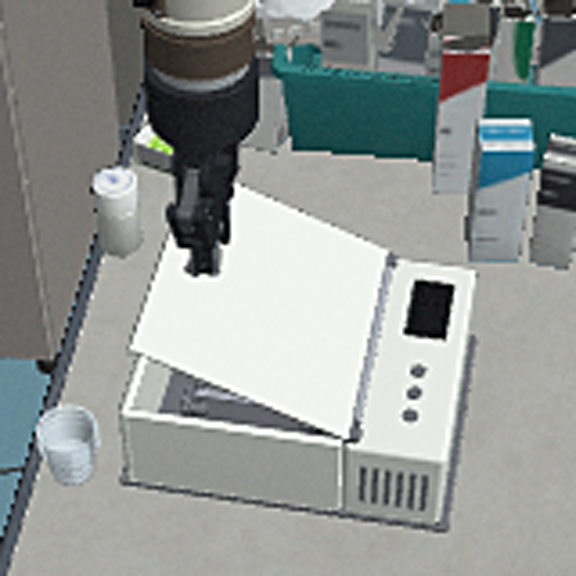

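The flap rises with the gripper; its front corner is at (135,348). I'll continue along the arc.

>>> send_rows:
  targets:
    - [[0.7, -0.1, 0.9, 0, 2.2], [1.5, -0.1, 1.8, 0, 2.2], [2.4, -0.1, 2.6, 0, 2.2], [3.3, -0.2, 3.3, 0, 2.2], [4.3, -0.2, 4.0, 0, 2.2], [5.4, -0.3, 4.5, 0, 2.2], [6.5, -0.4, 5.0, 0, 2.2], [7.6, -0.4, 5.4, 0, 2.2], [8.7, -0.5, 5.7, 0, 2.2], [9.9, -0.5, 5.9, 0, 2.2], [9.9, -0.5, 5.9, 0, 2.2]]

```text
clock: 6.5
eef_pos: [0.5903, -0.0243, 0.2154]
tool_rot: [0.026, 1.0, -0.001, 0.001]
ft_force: [-2.9, -0.9, 1.0]
grip_width: 0.0269
```

>>> send_rows:
  targets:
    - [[1.2, -0.1, 0.2, 0, 2.2], [2.4, -0.1, 0.2, 0, 2.2], [3.6, -0.2, 0.1, 0, 2.2], [4.7, -0.2, 0, 0, 2.2], [5.9, -0.3, -0.3, 0, 2.2], [7.0, -0.4, -0.7, 0, 2.2], [7.0, -0.4, -0.7, 0, 2.2], [7.0, -0.4, -0.7, 0, 2.2]]

```text
clock: 7.5
eef_pos: [0.6607, -0.0282, 0.2088]
tool_rot: [0.026, 1.0, -0.001, 0.002]
ft_force: [0.4, -2.9, 4.0]
grip_width: 0.0267
```

```bash
python3 - <<'E'
from h import *
o=bot.get_obs(); print(o['eef_pos'],o['ft_force'],o['grip_width'],o['joint_pos'])
im=snap("scene","s4.png"); cv2.imwrite("pics/s4z.png",cv2.resize(im[60:250,150:340,::-1],None,fx=3,fy=3,interpolation=cv2.INTER_CUBIC))
E
```

```text
[ 0.66071697 -0.0282475   0.20875674] [ 0.36982163 -2.88405604  3.96054369] 0.02666142661837688 [-4.22330339e-02  5.78851391e-01  4.56096886e-01  1.44305407e+00
 -1.07584671e-03  1.00688559e-02]
```

View pics/s4z.png

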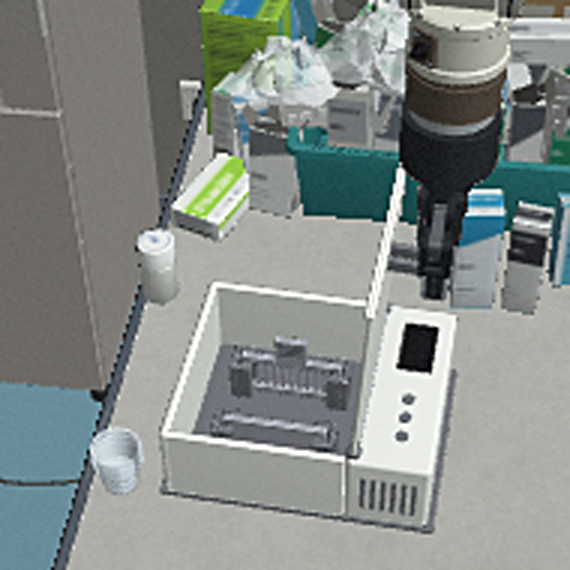

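The flap leans back past upright, seen edge-on at (390,240). The sieve tab shows at (290,350), in the left guide. I'll release and rise straight up.

>>> send_rows:
  targets:
    - [[0, 0, 0, 0, 5.5], [0, 0, 0, 0, 5.5], [0, 0, 0, 0, 5.5], [0, 0, 0, 0, 5.5], [0, 0, 2, 0, 5.5], [0, 0, 4, 0, 5.5], [0, 0, 6, 0, 5.5], [0, 0, 8, 0, 5.5], [0, 0, 9.5, 0, 5.5], [0, 0, 9.5, 0, 5.5]]

```text
clock: 8.8
eef_pos: [0.6594, -0.0275, 0.3038]
tool_rot: [0.026, 1.0, 0.0, 0.002]
ft_force: [0.3, -0.1, 0.1]
grip_width: 0.0547
```

```bash
python3 - <<'E'
from h import *
o=bot.get_obs(); print(o['eef_pos'],o['ft_force'],o['grip_width'],o['joint_pos'])
im=snap("scene","s5.png"); cv2.imwrite("pics/s5z.png",cv2.resize(im[60:250,150:340,::-1],None,fx=3,fy=3,interpolation=cv2.INTER_CUBIC))
for p in vision.boxes_of("sieve_tab","scene")[:2]: print(p, atz("scene",p["uv"],.066))
print(proj("scene",[.532,.0175,.066]))
E
```

```text
[ 0.65942682 -0.02747437  0.30376999] [ 0.28185698 -0.06167372  0.09336809] 0.05474494687917294 [-4.16825538e-02  5.82165279e-01  7.05079464e-01  1.69050155e+00
  9.26775038e-05  1.00020526e-02]
{'uv': [247.2, 181.6], 'score': 0.71} [ 0.53762683 -0.00305081  0.066     ]
[np.float64(246.18290547700096), np.float64(176.13897061262946)]
```

View pics/s5z.png

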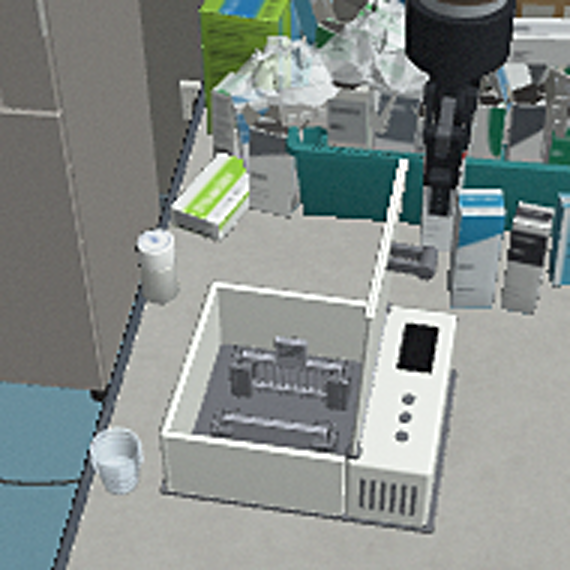

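The flap stays leaning back after release. The tab is at (290,350) in the zoom, which is px (246.7,176.7). My prediction was (246.2,176.1), so they agree. I'll cross over the flap and come down part way.

>>> send_rows:
  targets:
    - [[-2, 0.6, 0.5, 0, 4.5], [-5, 1.7, 0.5, 0, 4.5], [-8, 2.8, 0.5, 0, 4.5], [-11, 3.9, 0.5, 0, 4.5], [-12.7, 4.5, 0.5, 0, 4.5], [-12.7, 4.5, -4, 0, 4.5], [-12.7, 4.5, -9, 0, 4.5], [-12.7, 4.5, -14, 0, 4.5], [-12.7, 4.5, -18.5, 0, 4.5], [-12.7, 4.5, -18.5, 0, 4.5], [-12.7, 4.5, -18.5, 0, 4.5]]

```text
clock: 10.28
eef_pos: [0.5324, 0.0175, 0.1184]
tool_rot: [0.026, 1.0, 0.0, 0.001]
ft_force: [0.6, -0.8, -0.2]
grip_width: 0.0447
```

```bash
python3 - <<'E'
from h import *
o=bot.get_obs(); print(o['eef_pos'],o['ft_force'],o['grip_width'],o['tool_rot'])
im=snap("scene","s6.png"); cv2.imwrite("pics/s6z.png",cv2.resize(im[110:240,180:330,::-1],None,fx=4.5,fy=4.5,interpolation=cv2.INTER_CUBIC))
E
```

```text
[0.53241324 0.01748506 0.11843427] [ 0.57278314 -0.7527417  -0.21717461] 0.04468893598956627 [2.59138558e-02 9.99663974e-01 5.82404260e-05 6.37813726e-04]
```

View pics/s6z.png

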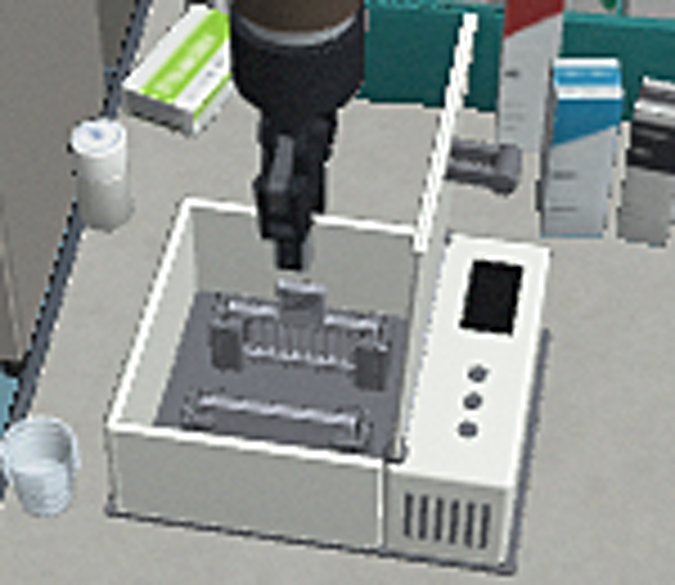

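The fingertips at (293,265) are directly above the tab at (300,295), and the walls are clear. I'll descend.

>>> send_rows:
  targets:
    - [[0, 0, -2, 0, 4.5], [0, 0, -4, 0, 4.5], [0, 0, -5.5, 0, 4.5], [0, 0, -7, 0, 4.5], [0, 0, -7, 0, 4.5], [0, 0, -7, 0, 4.5]]

```text
clock: 11.08
eef_pos: [0.5322, 0.0174, 0.0478]
tool_rot: [0.026, 1.0, 0.0, 0.0]
ft_force: [0.0, 0.2, 0.7]
grip_width: 0.0452
```

```bash
python3 - <<'E'
from h import *
o=bot.get_obs(); print(o['eef_pos'],o['ft_force'],o['grip_width'],o['tool_rot'])
im=snap("scene","s7.png"); cv2.imwrite("pics/s7z.png",cv2.resize(im[130:220,200:300,::-1],None,fx=6.5,fy=6.5,interpolation=cv2.INTER_CUBIC))
E
```

```text
[0.53221611 0.01744448 0.04778455] [0.03620697 0.24411656 0.71816053] 0.045214657798869386 [2.58975372e-02 9.99664517e-01 1.13580018e-05 4.12599662e-04]
```

View pics/s7z.png

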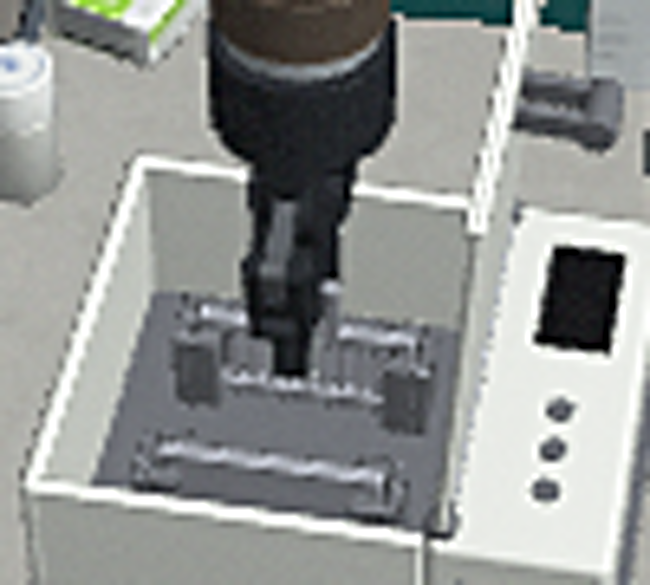

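```bash
python3 - <<'E'
from h import *
for dy in (0,-.025): 
  for z in (.052,.066): print(dy,z,(np.array(proj("scene",[.532+dy*.05,.0175+dy,z]))-[200,130])*6.5)
for dx in(-.015,.015): print(dx,(np.array(proj("scene",[.532+dx,.0175-dx*.05,.078]))-[200,130])*6.5)
E
```

```text
0 0.052 [300.4644479  322.31879989]
0 0.066 [300.1888856  299.90330898]
-0.025 0.052 [289.77960711 363.8079432 ]
-0.025 0.066 [289.41101134 341.43975172]
-0.015 [265.5408873  275.99173875]
0.015 [334.44738277 284.8067737 ]
```

The finger and tab positions match the predictions: finger at 290, tab right edge at about 337 against 334. I'll close.

>>> send_rows:
  targets:
    - [[0, 0, 0, 0, 2], [0, 0, 0, 0, 0.4], [0, 0, 0, 0, 0.4], [0, 0, 0, 0, 0.4], [0, 0, 0, 0, 0.4], [0, 0, 0, 0, 0.4], [0, 0, 0, 0, 0.4]]

```text
clock: 12.0
eef_pos: [0.5321, 0.0175, 0.0477]
tool_rot: [0.026, 1.0, 0.0, 0.0]
ft_force: [-1.1, 1.1, 5.2]
grip_width: 0.0071
```

>>> send_rows:
  targets:
    - [[0, 0, 0.5, 0, 0.2], [0, 0, 1.2, 0, 0.2], [0, 0, 2, 0, 0.2], [0, 0, 3, 0, 0.2], [0, 0, 4, 0, 0.2], [0, 0, 4, 0, 0.2]]

```text
clock: 12.75
eef_pos: [0.5328, 0.0171, 0.0887]
tool_rot: [0.026, 1.0, -0.0, 0.001]
ft_force: [0.4, 0.5, -0.8]
grip_width: 0.0072
```

```bash
python3 - <<'E'
from h import *
o=bot.get_obs(); print(o['eef_pos'],o['ft_force'],o['grip_width'],o['tool_rot'])
im=snap("scene","s8.png"); cv2.imwrite("pics/s8z.png",cv2.resize(im[120:220,200:300,::-1],None,fx=6,fy=6,interpolation=cv2.INTER_CUBIC))
E
```

```text
[0.53278547 0.01714998 0.08871951] [ 0.38194682  0.51440097 -0.82778089] 0.007215247213804711 [ 2.59378936e-02  9.99662515e-01 -3.10507200e-04  1.40891480e-03]
```

View pics/s8z.png

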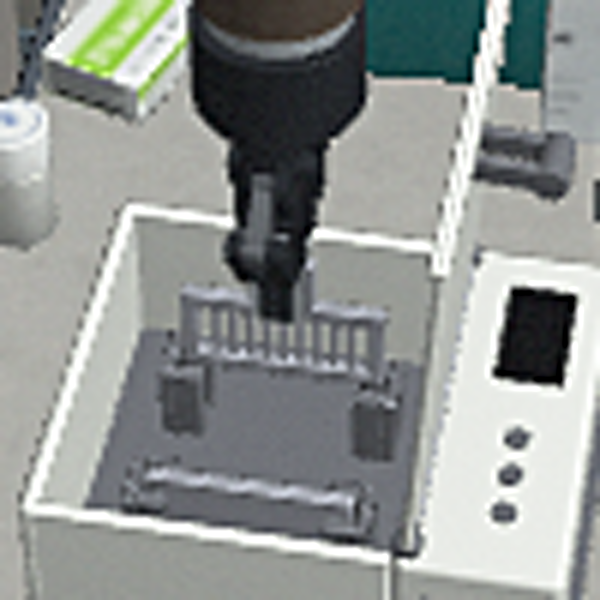

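The plate is gripped and rising level, with its lower edge still just at the posts. I'll lift clear of the walls, then carry it to the tray.

>>> send_rows:
  targets:
    - [[0, 0, 1, 0, 0.2], [0, 0, 2.5, 0, 0.2], [0, 0, 4, 0, 0.2], [0, 0, 6, 0, 0.2], [0, 0, 8, 0, 0.2], [0, 0, 10, 0, 0.2], [0, 0, 10.5, 0, 0.2], [0, 0, 10.5, 0, 0.2]]

```text
clock: 13.8
eef_pos: [0.5319, 0.0175, 0.1928]
tool_rot: [0.026, 1.0, 0.0, 0.0]
ft_force: [0.5, 0.5, -1.2]
grip_width: 0.007
```

>>> send_rows:
  targets:
    - [[-0.5, -1.5, 0, 0, 0.2], [-1, -4, 0, 0, 0.2], [-1, -7, 0, 0, 0.2], [-1, -10, 0, 0, 0.2], [-1, -13, 0, 0, 0.2], [-1, -16, 0, 0, 0.2], [-1, -19, 0, 0.05, 0.2], [-0.5, -22, 0, 0.12, 0.2], [0.5, -25, 0, 0.2, 0.2], [1.5, -27.5, 0, 0.28, 0.2], [2.3, -29, 0, 0.36, 0.2], [2.3, -29.4, 0, 0.41, 0.2]]

```text
clock: 15.3
eef_pos: [0.5537, -0.2784, 0.1906]
tool_rot: [-0.178, 0.984, 0.001, -0.001]
ft_force: [0.6, -0.1, -1.3]
grip_width: 0.0068
```

>>> send_rows:
  targets:
    - [[0, 0, 0, 0, 0.2], [0, 0, 0, 0, 0.2], [0, 0, 0, 0, 0.2]]

```text
clock: 15.68
eef_pos: [0.5544, -0.2763, 0.1922]
tool_rot: [-0.178, 0.984, 0.0, -0.0]
ft_force: [0.2, -1.1, -1.3]
grip_width: 0.0071
```

```bash
python3 - <<'E'
from h import *
o=bot.get_obs(); print(o['eef_pos'],o['ft_force'],o['grip_width'],o['tool_rot'])
im=snap("scene","s9.png"); cv2.imwrite("pics/s9z.png",cv2.resize(im[90:300,150:350,::-1],None,fx=3.5,fy=2.8*1.0,interpolation=cv2.INTER_CUBIC)) if 0 else cv2.imwrite("pics/s9z.png",cv2.resize(im[110:300,150:350,::-1],None,fx=3.1,fy=3.1,interpolation=cv2.INTER_CUBIC))
snap("top","t9.png")
q=o['tool_rot']; yy=2*q[1]*np.array([q[0],q[1]])-[0,1]; print(np.degrees(np.arctan2(yy[1],yy[0]))-90)
E
```

```text
[ 0.55443901 -0.27630886  0.19222616] [ 0.24709069 -1.10424609 -1.31420857] 0.0070885144950996 [-1.78081943e-01  9.84015642e-01  1.04862692e-04 -1.62077634e-04]
20.516117691031994
```

View pics/s9z.png

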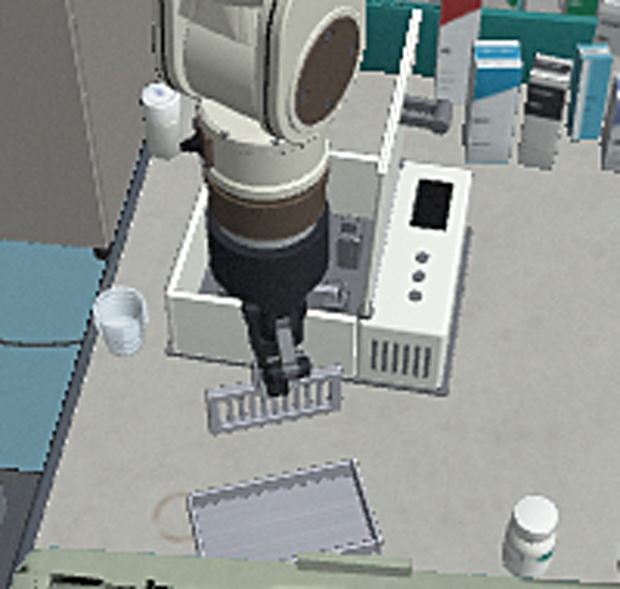

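View pics/t9.png

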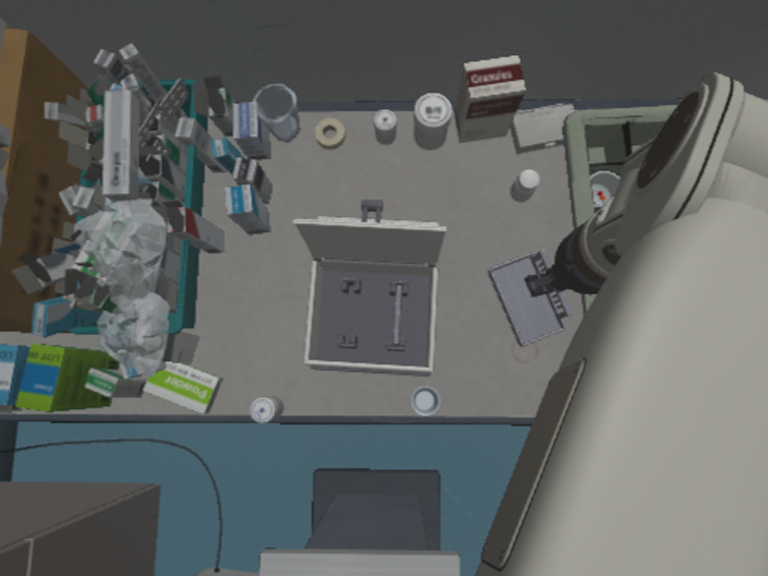

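The plate is held level over the tray: scene-zoom lower corners (212,432) and (340,408), with tray rim corners (190,493), (352,461) and (381,545). The flap is open, the blank plate is in its guide, and the bottle, cup and vial are unmoved. I'll check the numbers.

```bash
python3 - <<'E'
from h import *
g=lambda p:np.array(p)/3.1+[150,110]
L=.048*np.array([np.cos(np.radians(20.5)),np.sin(np.radians(20.5))]); c=np.array([.5544,-.2763])
for s in(-1,1): print("pred",(np.array(proj("scene",[*(c+s*L),.150]))-[150,110])*3.1)
for p in [(212,432),(340,408)]: print("plate z.15",atz("scene",g(p),.150))
for p in [(190,493),(352,461),(381,545)]: print("tray",atz("scene",g(p),.022))
print("pred top",[np.array(proj("top",[*(c+s*L),z]))*1.5 for s in(-1,1) for z in(.15,.196)])
E
```

```text
pred [207.29833836 430.56325988]
pred [338.11662069 405.27559053]
plate z.15 [ 0.51297715 -0.2939107   0.15      ]
plate z.15 [ 0.60098781 -0.26171929  0.15      ]
tray [ 0.48337977 -0.2669227   0.022     ]
tray [ 0.60785204 -0.22083383  0.022     ]
tray [ 0.63844004 -0.29471374  0.022     ]
pred top [array([559.74170176, 318.60232443]), array([569.68671429, 314.80366921]), array([533.20411315, 256.97257111]), array([541.33746782, 249.55812987])]
```

The two cameras put the tray middle at (0.5565,-0.277) and (0.561,-0.281), with the plate within 3 mm of that. I'll make a small trim and settle.

>>> send_rows:
  targets:
    - [[0.3, -0.2, 0, 0, 0.2], [0.3, -0.2, 0, 0, 0.2], [0.3, -0.2, 0, 0, 0.2], [0.3, -0.2, 0, 0, 0.2]]

```text
clock: 16.27
eef_pos: [0.5577, -0.2785, 0.1923]
tool_rot: [-0.178, 0.984, 0.0, -0.0]
ft_force: [0.0, 0.7, -0.8]
grip_width: 0.0071
```

```bash
python3 - <<'E'
from h import *
o=bot.get_obs(); print(o['clock'],o['eef_pos'],o['ft_force'],o['grip_width'],np.abs(o['joint_vel']).max())
print(bot.job_done())
E
```

```text
16.275 [ 0.55771648 -0.27851554  0.1922975 ] [ 0.02217612  0.67805501 -0.75109532] 0.007052155540683625 0.0009914822747156805
the job is handed in; nothing more can be done
None
```

I raised the flap by its knob until it leaned back (about 1.7 rad, worked out from the arc I moved it along) and let go; it stayed there. I then drew the sieve plate straight up out of the left guide. I handed the job in at 16.3 s with the plate still held over the dust tray.

**Last checks:**
- **Grip:** the fingers read 7 mm on the 8 mm tab and the arm was at rest. The wrist force readings I took never passed about 6 N.
- **Height:** the lower edge is about 15 cm above the bench, worked out from the tool height.
- **Position:** the plate is level and turned to about 20.5°, which is along the tray, and within about 4 mm of its middle. The two cameras disagreed by about 5 mm on that middle, so I aimed between them.
- **Rest of the scene:** the last pictures showed the flap open, the blank plate in its guides, and the bottle, cup stack and vial where they were. I took them just before a final 4 mm trim over the tray and took none after it.

The detector's sieve tab position was about 2 cm off the one I calculated. I did not use it, because the picture agreed with my calculation.

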